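# Find the unlatched cover of the bench air duct and push it open

### The arm

A 7-joint arm with a two-finger parallel gripper is mounted at the origin on the work surface. World frame = base frame: x ahead of the robot, y to its left, z up, the work surface at z = 0. Lengths are in m, angles in rad, forces in N, time in s.
With the tool pointing down it reaches from about 0.35 to 0.775 m from the base axis. Payload 3.1 kg.
Tool frame: the origin (TCP) lies midway between the tips of the shut fingers; the grasp point (between the pads) lies 19 mm behind it (pinch_z is the distance from the TCP to the grasp point, in m); z points along the fingers, y is the line along which they close (so a half turn about z gives the same grasp; the last joint's range is limited). The gripper opens to 85 mm and grips with 20 to 120 N. Pads are 22 mm wide; open, the fingers measure 114 mm over their backs; the gripper's body (76 mm by 85 mm) begins 54 mm behind the grasp point. The pads swing forward as they close: fully open they stand 13 mm farther back than shut.
Start: joints at [-1.257, 0.311, 0.014, 1.512, -0.004, 1.319, -0.027], TCP at [0.192, 0.516, 0.197] pointing down, gripper open.
Joint ranges: [-2.7, 2.7], [-0.3, 1.91], [-1.27, 1.3], [0.12, 2.57], [-1.44, 4.58], [0.2, 2.03], [-3.05, 3.05]. Speed limits (rad/s): [2.79, 2.79, 3.14, 3.14, 3.14, 3.14, 3.14].

### API

Orientations are given as a unit quaternion [x, y, z, w].
In Python, from plant import sense, camera, calibration, close_job, pinch_z gives the robot as it stands.
- The arm moves only by the tool jog_arm, never from a script. Its argument "motion" is text: rows parted by semicolons, each of 5 numbers parted by spaces: the closure, from -1 (fully open) to 1 (shut), so that 0 is half open, then the shift along the tool's x, y, z scaled (see below), then the turn about the tool's z scaled (see below). A call has 1 to 5 rows; each row shifts and turns the commanded pose from where the row before left it, along the tool's axes as they then stand; what a row does not reach is not made up. The controller multiplies each number of a shift by 20 mm and each number of a turn by 0.08 rad. A row lasts 1/12 s, in which the tool goes at most 41.7 mm and 7.16 degrees, less where a joint would pass 70% of its speed; a pose out of reach is approached as far as the arm can. A call with a number of a shift or a turn outside -1 to 1 is refused whole. A call with a gripper value outside its range is refused whole. The fingers move at their own pace and stop on an object; "squeeze" is the grip in N (left out, the last holds). Time passes only in rows, so rows that do not move let the fingers close. It gives the time, the measured TCP pose, the force, the opening and the grip force at its end, in the units of the state.
- sense(): the state, without advancing time (a new reading comes with each control period).
- camera(name): name is "scene" or "top" or "wrist"; returns the picture (420x560x3 uint8, red, green, blue); there is no depth.
- calibration(name): a dict with "camera_matrix" (3x3 intrinsics, pixels), "rvec" (rotation vector, rad) and "tvec" (3), from world to camera coordinates, as OpenCV has them. Camera axes: x right, y down, z forward; pixel columns grow to the right and rows downward; lengths in m; the calibration is good to about 2 mm. A picture is of the moment at which its call begins: read the wrist's pose just before it. calibration takes no time and is no camera call; for the wrist camera it gives the pose at the moment of the call.
- close_job(): hands the job in; it is judged then, once.
The state is a dict: "t": time; "joint_positions": joint angles; "joint_vel": joint speeds; "effort": joint torques, N m; "ee_pos": TCP position; "tcp_rot": TCP orientation; "wrist_force": force on the tool from outside, world axes, zero at the start; "wrist_torque": the same for the moment, N m; "width": opening from 0.0 (shut) to 1.0 (fully open); "finger_force": force on a finger pad.
Only numpy, scipy, OpenCV 4.12 (cv2) and the standard library are available. Lean on these libraries where they do the work, as an engineer would, in place of code of your own. Each camera call takes 0.05 s, during which the arm holds its last target. There are 200 camera calls.

### The job

One of the four blue covers on the bench's air duct has been unlatched from below so that the valve under it can be reached, but they all look alike. Press lightly on the thumb pads of the covers until you find the one that rocks, then push that cover up and over until it leans right back against its stop, and leave it standing open. Use only the fingertips: grasp nothing, and leave the other covers shut and the jar, coupling and screwdriver where they are.

Things in the scene. Friction and masses are not known exactly. Their poses are not given: they have to be found in the camera images.
- duct: fixed grey metal box, 200 (x) x 600 (y) x 110 high, on the bench; origin centre of underside, x points away from the robot (turned up to 0.2 rad). Four identical blue covers lie flush in its top, centred at y -174, -58, 58, 174, x 0; each 150 (x) x 100 (y) x 5. Rims 23 wide near and far, 16 between covers. Hinge pins along y at x = +20, z = 107.5: dark dots on the frame. Hollow below
- cover_1 (a joint): cover 1 (rightmost seen from the robot, duct y -174): turn about its hinge pin, rad. 0 shut and flush; grows as the part beyond the pin sinks into the duct and the near edge rises; 1.57 upright; 1.85 open stop, leaning back. Latched it gives under 1 mm (unseen from above). Unlatched, 3 to 8 N down on its pad turns it; its stiff hinge (0.08 N m friction) leaves it at any angle where it is let go
- cover_2 (a joint): cover 2 (second from right, duct y -58): turn about its hinge pin, rad. 0 shut and flush; grows as the part beyond the pin sinks into the duct and the near edge rises; 1.57 upright; 1.85 open stop, leaning back. Latched it gives under 1 mm (unseen from above). Unlatched, 3 to 8 N down on its pad turns it; its stiff hinge (0.08 N m friction) leaves it at any angle where it is let go
- cover_3 (a joint): cover 3 (second from left, duct y +58): turn about its hinge pin, rad. 0 shut and flush; grows as the part beyond the pin sinks into the duct and the near edge rises; 1.57 upright; 1.85 open stop, leaning back. Latched it gives under 1 mm (unseen from above). Unlatched, 3 to 8 N down on its pad turns it; its stiff hinge (0.08 N m friction) leaves it at any angle where it is let go
- cover_4 (a joint): cover 4 (leftmost, duct y +174): turn about its hinge pin, rad. 0 shut and flush; grows as the part beyond the pin sinks into the duct and the near edge rises; 1.57 upright; 1.85 open stop, leaning back. Latched it gives under 1 mm (unseen from above). Unlatched, 3 to 8 N down on its pad turns it; its stiff hinge (0.08 N m friction) leaves it at any angle where it is let go
- cover_1_pad (a point): cover 1: centre of its black rubber thumb pad, 26 across, on the top face, 33 beyond the hinge pin (cover reaches 55 beyond it); moves with the cover. Pressing down here rocks an unlatched cover; pressing on the robot's side of the pin does nothing. Axes as the duct's while shut. Free depth below: 70
- cover_1_edge (a point): cover 1: middle of its near (robot side) edge, on the top face, 95 from the hinge pin; rises on an arc of radius 95 about the pin as the cover opens. Once raised, the cover can be pushed over from its underside or edge here, following that arc
- cover_2_pad (a point): cover 2: centre of its black rubber thumb pad, 26 across, on the top face, 33 beyond the hinge pin (cover reaches 55 beyond it); moves with the cover. Pressing down here rocks an unlatched cover; pressing on the robot's side of the pin does nothing. Axes as the duct's while shut. Free depth below: 70
- cover_2_edge (a point): cover 2: middle of its near (robot side) edge, on the top face, 95 from the hinge pin; rises on an arc of radius 95 about the pin as the cover opens. Once raised, the cover can be pushed over from its underside or edge here, following that arc
- cover_3_pad (a point): cover 3: centre of its black rubber thumb pad, 26 across, on the top face, 33 beyond the hinge pin (cover reaches 55 beyond it); moves with the cover. Pressing down here rocks an unlatched cover; pressing on the robot's side of the pin does nothing. Axes as the duct's while shut. Free depth below: 70
- cover_3_edge (a point): cover 3: middle of its near (robot side) edge, on the top face, 95 from the hinge pin; rises on an arc of radius 95 about the pin as the cover opens. Once raised, the cover can be pushed over from its underside or edge here, following that arc
- cover_4_pad (a point): cover 4: centre of its black rubber thumb pad, 26 across, on the top face, 33 beyond the hinge pin (cover reaches 55 beyond it); moves with the cover. Pressing down here rocks an unlatched cover; pressing on the robot's side of the pin does nothing. Axes as the duct's while shut. Free depth below: 70
- cover_4_edge (a point): cover 4: middle of its near (robot side) edge, on the top face, 95 from the hinge pin; rises on an arc of radius 95 about the pin as the cover opens. Once raised, the cover can be pushed over from its underside or edge here, following that arc
- jar: orange jar with white cap, 48 across, 62 high, standing loose on one end deck of the duct; origin at the centre of its underside. Leave it alone
- coupling: brass pipe coupling, 38 across, 50 high, standing loose on the other end deck; origin at the centre of its underside. Leave it alone
- driver: red screwdriver lying loose on the bench about 60 in front of the duct's near side; origin about its middle, its x axis along it. Leave it alone

How it is judged:
By the outcome, as a careful person would: the job done as asked, in the order asked, and still so for the second after the job is handed in, with the robot touching nothing.
It also fails if it takes over 59 s, if anything falls off the work surface, if the arm or the gripper's body presses on something with over 40 N, if the wrist force passes 120 N, or if a joint passes its speed limit or range.

## Working session

There is one attempt and no reset: what is moved stays moved. The work goes in short steps, Python scripts to look and compute and a tool call to move; the robot and the scene stay as the last step left them, time stands still between calls to the robot, and variables do not carry over. Pictures are saved under pics/ and viewed, at most 10 in all, crops included, and the job is handed in when it is done.

Besides the shell and the picture viewer there is one more tool, called after "Call:" in YAML: its name, and indented under it one key for each argument. jog_arm: Moves the arm, as the interface text tells. Its arguments: {"type":"object","properties":{"motion":{"type":"string"},"squeeze":{"type":"number"}},"required":["motion"]}

```bash
mkdir -p pics
python3 - <<'E'
from plant import *
import cv2
s=sense();print(s)
for n in("top","scene"):
    cv2.imwrite(f"pics/{n}0.png",cv2.cvtColor(camera(n),cv2.COLOR_RGB2BGR))
E
```

```text
{'t': 0.0, 'joint_positions': array([-1.25670754,  0.31174659,  0.01399973,  1.51307814, -0.00440027,
        1.31920137, -0.02721714]), 'joint_vel': array([ 1.91086377e-03, -1.92871003e-04, -1.44715073e-03, -4.29230932e-04,
       -1.16162298e-05,  4.48835902e-04, -1.45411657e-03]), 'effort': array([-2.51810052e-04, -3.79909444e+01,  1.45904208e-01, -2.30597037e+01,
        1.21868428e-02,  1.36580152e-02,  4.60136062e-05]), 'ee_pos': array([0.19129068, 0.51478349, 0.19550121]), 'tcp_rot': array([ 1.76931819e-01,  9.84222377e-01, -1.19022615e-03, -1.63076944e-04]), 'wrist_force': array([ 0.32294337, -0.4962355 ,  0.38976758]), 'wrist_torque': array([0.03015401, 0.04530943, 0.04603348]), 'finger_force': 0.0, 'width': 1.0089040022512537}
```

View pics/top0.png

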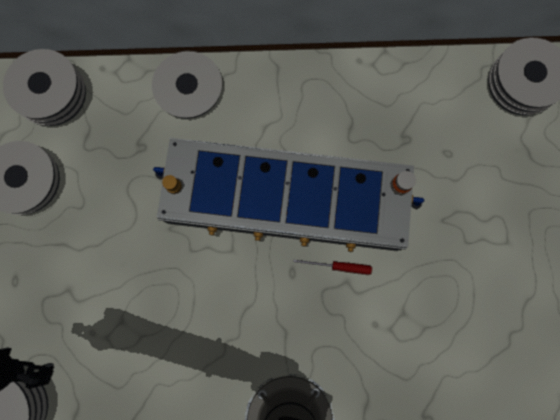

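View pics/scene0.png

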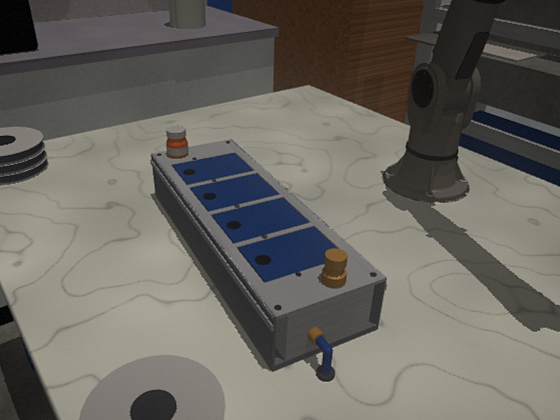

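The top view shows the covers with black pads at about (217,162), (265,168), (313,173) and (361,178). The coupling is on the left deck, the jar on the right deck, and the driver in front.

```bash
cat > h.py <<'E'
from plant import *
import cv2,numpy as np
from scipy.spatial.transform import Rotation as R
def ray(n,uv,z,c=None):
    c=c or calibration(n);K=np.array(c["camera_matrix"]);Rm=cv2.Rodrigues(np.array(c["rvec"],float))[0];t=np.array(c["tvec"],float).ravel()
    o=-Rm.T@t;d=Rm.T@np.linalg.inv(K)@np.r_[uv,1];return o+d*(z-o[2])/d[2]
def plan(p):
    "tool-axis shift in units to world point p"
    s=sense();d=R.from_quat(s["tcp_rot"]).inv().apply(np.array(p)-s["ee_pos"])/.02
    return d.round(2)
E
python3 - <<'E'
from h import *
im=cv2.imread("pics/top0.png")
P=[]
for u,v in[(361,178),(313,173),(265,168),(217,162)]:
    w=im[v-9:v+10,u-9:u+10].astype(float);m=(255-0*w[...,0])-w[...,0];m=np.clip(m-(m.max()+np.median(m))/2,0,None)
    yy,xx=np.mgrid[v-9:v+10,u-9:u+10];m[(yy-v)**2+(xx-u)**2>64]=0
    c=[(xx*m).sum()/m.sum(),(yy*m).sum()/m.sum()];P.append(ray("top",c,.11));print(np.round(c,1),P[-1].round(4))
P=np.array(P)[:,:2];a=np.diff(P,axis=0).mean(0);print(np.linalg.norm(a))
ex_y=np.polyfit([-174,-58,58,174],P,1)[0];yaw=np.arctan2(-ex_y[0],ex_y[1]);print("yaw",yaw)
print(sense()["joint_positions"])
ox=np.array([np.cos(yaw),np.sin(yaw)]);oy=np.array([-np.sin(yaw),np.cos(yaw)])
O=P.mean(0)-.053*ox;print("origin",O)
for y in(-.174,-.058,.058,.174):print(O+.053*ox+y*oy)
for n,uv,z in(("jar",(404,177),.172),("coup",(170,182),.16),("drv",(352,268),.01)):print(n,ray("top",uv,z))
# corners check
for uv in((169,140),(414,165),(408,246),(158,219)):
    p=ray("top",uv,.11)[:2]-O;print(uv,(p@ox).round(3),(p@oy).round(3))
for z in(.15,.25):
  s=sense();print(R.from_quat(s["tcp_rot"]).as_matrix().round(3));break
E
```

```text
[360.2 177.9] [ 0.5726 -0.188   0.11  ]
[312.4 172.2] [ 0.5901 -0.0736  0.11  ]
[264.8 166.9] [0.6072 0.0412 0.11  ]
[217.4 161.4] [0.6245 0.1558 0.11  ]
0.11589626010699366
yaw -0.1495475502542951
[-1.25669292  0.3116477   0.01399478  1.51289076 -0.00440543  1.31920605
 -0.02721182]
origin [ 0.54617055 -0.00826717]
[ 0.57265461 -0.18822159]
[ 0.58993753 -0.07351631]
[0.60722046 0.04118896]
[0.62450339 0.15589424]
jar [ 0.55695732 -0.27662288  0.172     ]
coup [0.56475592 0.25830228 0.16      ]
drv [ 0.36149605 -0.17120601  0.01      ]
(169, 140) 0.092 0.299
(414, 165) 0.1 -0.3
(408, 246) -0.097 -0.3
(158, 219) -0.104 0.294
[[-0.937  0.348 -0.001]
 [ 0.348  0.937 -0.002]
 [-0.    -0.002 -1.   ]]
```

Call:
jog_arm:
  motion: "1 0 0 -0.3 -0.87; 1 0 0 -0.3 -0.87; 1 0 0 0 -0.86; 1 -0.97 -0.58 0 0; 1 -0.97 -0.58 0 0"
  squeeze: 20

```text
t: 0.52
ee_pos: [0.225, 0.4872, 0.208]
tcp_rot: [0.072, 0.997, -0.0, -0.001]
wrist_force: [0.0, -1.0, -0.2]
width: 0.304
finger_force: 0.0
```

Call:
jog_arm:
  motion: "1 -0.97 -0.58 0 0; 1 -0.97 -0.58 0 0; 1 -0.97 -0.58 0 0; 1 -0.97 -0.58 0 0; 1 -0.97 -0.58 0 0"

```text
t: 0.93
ee_pos: [0.3144, 0.4141, 0.2081]
tcp_rot: [0.074, 0.997, -0.001, -0.0]
wrist_force: [0.1, 1.3, 0.5]
width: -0.002
finger_force: 0.0
```

Call:
jog_arm:
  motion: "1 -0.97 -0.58 0 0; 1 -0.97 -0.58 0 0; 1 -0.97 -0.58 0 0; 1 -0.97 -0.58 0 0; 1 -0.97 -0.58 0 0"

```text
t: 1.35
ee_pos: [0.4018, 0.3425, 0.2081]
tcp_rot: [0.074, 0.997, -0.0, -0.0]
wrist_force: [-0.2, -0.1, 0.2]
width: 0.002
finger_force: 0.0
```

```bash
cat >> h.py <<'E'
O=np.array([.5462,-.0083]);yaw=-.1495
def rep():
    s=sense();c,n=np.cos(yaw),np.sin(yaw);d=s["ee_pos"][:2]-O
    M=R.from_quat(s["tcp_rot"]).as_matrix()
    print("t %.2f duct xyz mm"%s["t"],(1e3*np.r_[c*d[0]+n*d[1],-n*d[0]+c*d[1],s["ee_pos"][2]]).round(1),"F",s["wrist_force"].round(1),"w %.2f"%s["width"],"toolx-ang err %.3f"%(np.arctan2(-M[1,0],-M[0,0])-yaw),"tool z",M[:,2].round(3))
    return s
if __name__=="__main__":rep()
E
python3 h.py
```

```text
t 1.35 duct xyz mm [-195.1  325.4  208.1] F [-0.2 -0.1  0.2] w 0.00 toolx-ang err 0.002 tool z [-0.001 -0.001 -1.   ]
```

Call:
jog_arm:
  motion: "1 -0.95 -0.58 0 0; 1 -0.95 -0.58 0 0; 1 -0.95 -0.58 0 0; 1 -0.95 -0.58 0 0; 1 -0.95 -0.58 0 0"

```text
t: 1.77
ee_pos: [0.4871, 0.2713, 0.208]
tcp_rot: [0.074, 0.997, -0.0, -0.001]
wrist_force: [0.3, 0.3, -0.4]
width: 0.003
finger_force: 0.0
```

Call:
jog_arm:
  motion: "1 -0.95 -0.58 0 0; 1 -0.95 -0.58 0 0; 1 -0.95 -0.58 0 0; 1 -0.95 -0.58 0 0; 1 -0.95 -0.58 0 0"

```text
t: 2.18
ee_pos: [0.5725, 0.2001, 0.2079]
tcp_rot: [0.074, 0.997, -0.0, -0.001]
wrist_force: [0.5, 0.4, -0.4]
width: -0.0
finger_force: 0.0
```

Call:
jog_arm:
  motion: "1 -0.95 -0.58 0 0; 1 -0.95 -0.58 0 0; 1 -0.95 -0.58 0 0; 1 0 0 0 0; 1 0 0 0 0"

```text
t: 2.6
ee_pos: [0.6238, 0.1561, 0.2075]
tcp_rot: [0.075, 0.997, -0.001, -0.001]
wrist_force: [0.1, 0.7, -0.0]
width: -0.001
finger_force: 0.0
```

```bash
python3 h.py
```

```text
t 2.60 duct xyz mm [ 52.2 174.2 207.5] F [ 0.1  0.7 -0. ] w -0.00 toolx-ang err -0.001 tool z [-0.002 -0.001 -1.   ]
```

Very accurate. Descend to about 115, then step down.

Call:
jog_arm:
  motion: "1 0 0 0.9 0; 1 0 0 0.95 0; 1 0 0 0.95 0; 1 0 0 0.95 0; 1 0 0 0.85 0"

```text
t: 3.02
ee_pos: [0.6217, 0.1601, 0.1152]
tcp_rot: [0.073, 0.997, 0.0, -0.001]
wrist_force: [0.8, 1.3, -0.4]
width: -0.001
finger_force: 0.0
```

Call:
jog_arm:
  motion: "1 0 0 0 0; 1 0 0 0.1 0; 1 0 0 0 0"

```text
t: 3.27
ee_pos: [0.6235, 0.1592, 0.1154]
tcp_rot: [0.073, 0.997, 0.0, 0.0]
wrist_force: [0.4, 0.7, 0.5]
width: -0.002
finger_force: 0.0
```

Call:
jog_arm:
  motion: "1 0 0 0.1 0; 1 0 0 0 0"

```text
t: 3.43
ee_pos: [0.6241, 0.1585, 0.1138]
tcp_rot: [0.074, 0.997, 0.0, 0.001]
wrist_force: [-0.3, -0.0, 0.2]
width: 0.0
finger_force: 0.0
```

Call:
jog_arm:
  motion: "1 0 0 0.1 0; 1 0 0 0 0"

```text
t: 3.6
ee_pos: [0.6236, 0.1581, 0.1109]
tcp_rot: [0.074, 0.997, 0.0, 0.0]
wrist_force: [-0.7, -0.4, 0.0]
width: 0.001
finger_force: 0.0
```

Call:
jog_arm:
  motion: "1 0 0 0.1 0; 1 0 0 0 0"

```text
t: 3.77
ee_pos: [0.6233, 0.158, 0.1083]
tcp_rot: [0.074, 0.997, -0.0, -0.0]
wrist_force: [-0.7, -0.4, 0.4]
width: 0.001
finger_force: 0.0
```

Call:
jog_arm:
  motion: "1 0 0 0.07 0; 1 0 0 0 0"

```text
t: 3.93
ee_pos: [0.6233, 0.158, 0.1069]
tcp_rot: [0.074, 0.997, -0.0, -0.0]
wrist_force: [0.2, -0.4, -0.4]
width: 0.001
finger_force: 0.0
```

Call:
jog_arm:
  motion: "1 0 0 0.07 0; 1 0 0 0 0"

```text
t: 4.1
ee_pos: [0.6233, 0.1581, 0.1055]
tcp_rot: [0.074, 0.997, -0.0, -0.0]
wrist_force: [0.6, -1.2, -0.5]
width: 0.002
finger_force: 0.0
```

Run:
```python
from h import *
im=cv2.cvtColor(camera("scene"),cv2.COLOR_RGB2BGR)[110:340,130:400]
w=cv2.cvtColor(camera("wrist"),cv2.COLOR_RGB2BGR)
a=cv2.resize(im,(470,400),interpolation=cv2.INTER_CUBIC);b=cv2.resize(w,(330,248))
o=np.zeros((400,800,3),np.uint8);o[:,:470]=a;o[:248,470:]=b;cv2.imwrite("pics/a.png",o);rep()
```

```text
t 4.20 duct xyz mm [ 51.5 176.  105.7] F [-0.2 -1.5 -0.4] w 0.00 toolx-ang err 0.002 tool z [-0. -0. -1.]
```

View pics/a.png

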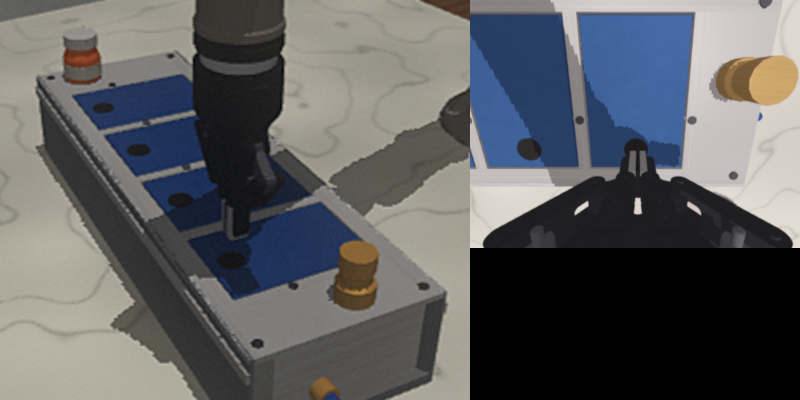

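Run:
```python
from h import *
s=sense()
def pr(n,p):
    c=calibration(n);return cv2.projectPoints(np.array([p],float),np.array(c["rvec"],float),np.array(c["tvec"],float),np.array(c["camera_matrix"]),None)[0].ravel().round(1)
for n in("scene","top","wrist"):
    print(n,"tcp",pr(n,s["ee_pos"]),"pad4",pr(n,[.6245,.1559,.11]),"tip+20",pr(n,s["ee_pos"]+[0,0,.02]),"pad+20x",pr(n,[.6445,.1559,.11]))
print([np.round(calibration(n)["tvec"],3) for n in("scene","top")])
print(s["joint_positions"].round(4))
```

```text
scene tcp [263.7 262.7] pad4 [262.4 260.2] tip+20 [263.9 252.7] pad+20x [252.2 264.5]
top tcp [216.7 162.3] pad4 [217.4 161.4] tip+20 [215.5 160.1] pad+20x [217.3 153.4]
wrist tcp [283.8 244.1] pad4 [280.6 248.7] tip+20 [283.7 257.1] pad+20x [285.2 276.4]
[array([ 0.382, -0.074,  1.31 ]), array([0.02 , 0.508, 1.13 ])]
[-0.4322  0.5654  0.2479  1.3749 -0.1405  1.2187  1.2502]
```

Run:
```python
from h import *
a=cv2.cvtColor(camera("scene"),cv2.COLOR_RGB2BGR)[200:300,210:310]
b=cv2.cvtColor(camera("wrist"),cv2.COLOR_RGB2BGR)[200:300,230:330]
o=np.hstack([cv2.resize(x,(400,400),interpolation=cv2.INTER_CUBIC) for x in(a,b)]);o=np.clip(o*1.8,0,255).astype(np.uint8)
cv2.imwrite("pics/b.png",o)
```

```text
(no output)
```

View pics/b.png

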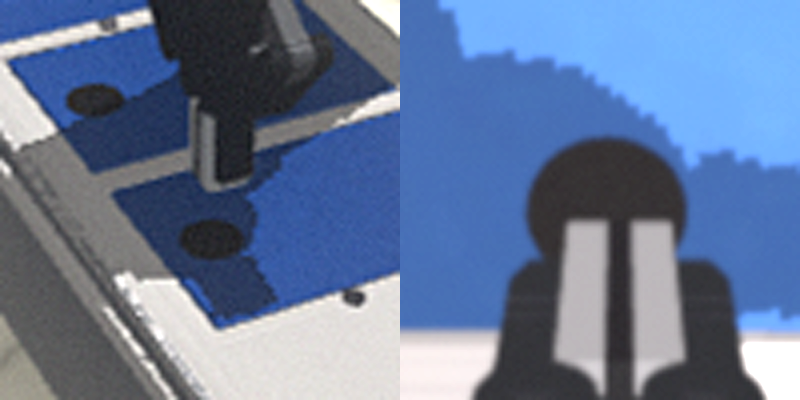

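Call:
jog_arm:
  motion: "1 0 0 0.15 0; 1 0 0 0.15 0; 1 0 0 0.1 0; 1 0 0 0 0"

```text
t: 4.63
ee_pos: [0.6228, 0.158, 0.0969]
tcp_rot: [0.074, 0.997, -0.0, -0.001]
wrist_force: [-0.0, -0.6, 0.1]
width: -0.005
finger_force: 0.0
```

Call:
jog_arm:
  motion: "1 0 0 0.1 0; 1 0 0 0.1 0; 1 0 0 0 0"

```text
t: 4.88
ee_pos: [0.6231, 0.158, 0.0933]
tcp_rot: [0.074, 0.997, -0.0, -0.0]
wrist_force: [-1.2, 0.5, 0.5]
width: -0.001
finger_force: 0.0
```

Call:
jog_arm:
  motion: "1 0 0 0.1 0; 1 0 0 0.1 0; 1 0 0 0 0"

```text
t: 5.13
ee_pos: [0.6231, 0.158, 0.0893]
tcp_rot: [0.074, 0.997, -0.0, -0.0]
wrist_force: [-0.9, 0.7, -0.3]
width: -0.002
finger_force: 0.0
```

Call:
jog_arm:
  motion: "1 0 0 0.1 0; 1 0 0 0.05 0; 1 0 0 0 0"

```text
t: 5.38
ee_pos: [0.6232, 0.1581, 0.0865]
tcp_rot: [0.074, 0.997, -0.0, -0.0]
wrist_force: [0.3, -0.1, -0.3]
width: -0.002
finger_force: 0.0
```

Run:
```python
from h import *
rep()
a=cv2.cvtColor(camera("scene"),cv2.COLOR_RGB2BGR)[200:300,210:310]
b=cv2.cvtColor(camera("wrist"),cv2.COLOR_RGB2BGR)[200:300,230:330]
o=np.hstack([cv2.resize(x,(400,400),interpolation=cv2.INTER_CUBIC) for x in(a,b)]);o=np.clip(o*1.8,0,255).astype(np.uint8)
cv2.imwrite("pics/c.png",o)
```

```text
t 5.38 duct xyz mm [ 51.4 176.   86.5] F [ 0.3 -0.1 -0.3] w -0.00 toolx-ang err 0.002 tool z [-0.001 -0.    -1.   ]
```

View pics/c.png

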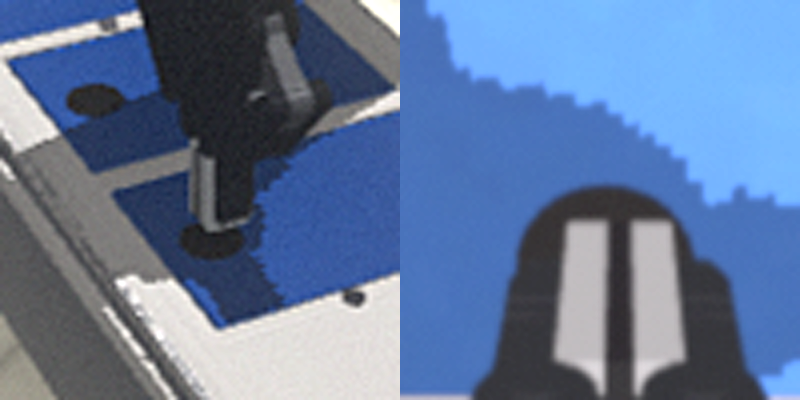

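The fingertips are still just above pad 4: the tip is at (225,230) in the crop and the pad centre at (212,240). So the real tip sits about 25–30 mm above the reported TCP, and the cover is still shut. I'll keep going down.

Call:
jog_arm:
  motion: "1 0 0 0.1 0; 1 0 0 0 0"

```text
t: 5.65
ee_pos: [0.6233, 0.1581, 0.0845]
tcp_rot: [0.074, 0.997, -0.0, -0.0]
wrist_force: [-0.3, -0.3, -0.1]
width: 0.004
finger_force: 0.0
```

Call:
jog_arm:
  motion: "1 0 0 0.1 0; 1 0 0 0 0"

```text
t: 5.82
ee_pos: [0.6232, 0.158, 0.0824]
tcp_rot: [0.074, 0.997, -0.0, -0.0]
wrist_force: [-0.7, -0.3, 0.0]
width: 0.004
finger_force: 0.0
```

Call:
jog_arm:
  motion: "1 0 0 0.07 0; 1 0 0 0 0"

```text
t: 5.98
ee_pos: [0.6232, 0.1581, 0.0811]
tcp_rot: [0.074, 0.997, -0.0, -0.0]
wrist_force: [-0.0, -0.6, -0.4]
width: 0.001
finger_force: 0.0
```

Call:
jog_arm:
  motion: "1 0 0 0.07 0; 1 0 0 0 0"

```text
t: 6.15
ee_pos: [0.6233, 0.1581, 0.0797]
tcp_rot: [0.074, 0.997, -0.0, -0.0]
wrist_force: [0.5, 0.2, -0.1]
width: -0.002
finger_force: 0.0
```

Call:
jog_arm:
  motion: "1 0 0 0.07 0; 1 0 0 0 0"

```text
t: 6.32
ee_pos: [0.6233, 0.1581, 0.0783]
tcp_rot: [0.074, 0.997, -0.0, -0.0]
wrist_force: [0.6, -0.0, 0.3]
width: -0.001
finger_force: 0.0
```

Call:
jog_arm:
  motion: "1 0 0 0.07 0; 1 0 0 0 0"

```text
t: 6.48
ee_pos: [0.6233, 0.1581, 0.0769]
tcp_rot: [0.074, 0.997, -0.0, -0.0]
wrist_force: [0.7, -0.1, 0.2]
width: 0.0
finger_force: 0.0
```

Call:
jog_arm:
  motion: "1 0 0 0.07 0; 1 0 0 0 0"

```text
t: 6.65
ee_pos: [0.6234, 0.1581, 0.0756]
tcp_rot: [0.074, 0.997, -0.0, -0.0]
wrist_force: [0.1, -0.0, 0.1]
width: 0.001
finger_force: 0.0
```

Call:
jog_arm:
  motion: "1 0 0 0.07 0; 1 0 0 0 0"

```text
t: 6.82
ee_pos: [0.6236, 0.1581, 0.0754]
tcp_rot: [0.074, 0.997, 0.0, 0.0]
wrist_force: [-1.3, -1.0, 4.3]
width: -0.0
finger_force: 2.1
```

Run:
```python
from h import *
rep()
a=cv2.cvtColor(camera("scene"),cv2.COLOR_RGB2BGR)[200:300,210:310]
b=cv2.cvtColor(camera("wrist"),cv2.COLOR_RGB2BGR)[200:300,230:330]
o=np.hstack([cv2.resize(x,(400,400),interpolation=cv2.INTER_CUBIC) for x in(a,b)]);o=np.clip(o*1.8,0,255).astype(np.uint8)
cv2.imwrite("pics/d.png",o)
```

```text
t 6.82 duct xyz mm [ 51.7 176.1  75.4] F [-1.3 -1.   4.3] w -0.00 toolx-ang err 0.002 tool z [ 0.001  0.    -1.   ]
```

View pics/d.png

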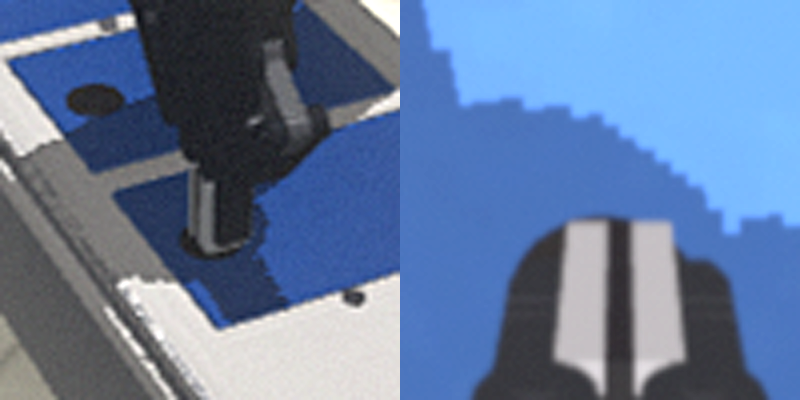

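Contact at reported z ≈ 75.5 mm with 4.3 N. I'll press slightly more to see whether it gives.

Call:
jog_arm:
  motion: "1 0 0 0.06 0; 1 0 0 0 0"

```text
t: 7.08
ee_pos: [0.6236, 0.1582, 0.0753]
tcp_rot: [0.074, 0.997, 0.0, 0.0]
wrist_force: [-3.7, -0.4, 9.2]
width: 0.001
finger_force: 4.9
```

Call:
jog_arm:
  motion: "1 0 0 0.05 0; 1 0 0 0 0"

```text
t: 7.25
ee_pos: [0.6236, 0.1582, 0.0753]
tcp_rot: [0.074, 0.997, 0.0, 0.001]
wrist_force: [-6.0, -1.2, 13.4]
width: 0.007
finger_force: 6.7
```

Cover 4 is latched: 13 N gave no movement. On to cover 3.

Call:
jog_arm:
  motion: "1 0 0 -0.5 0; 1 0 0 -0.5 0; 1 0 -0.98 0 0; 1 0 -0.98 0 0; 1 0 -0.98 0 0"

```text
t: 7.67
ee_pos: [0.6152, 0.0998, 0.0926]
tcp_rot: [0.073, 0.997, 0.0, 0.001]
wrist_force: [-0.3, -1.2, 0.4]
width: -0.002
finger_force: 0.0
```

Call:
jog_arm:
  motion: "1 0 -0.98 0 0; 1 -0.05 -0.98 0 0; 1 0 -0.98 0 0; 1 0 0 0 0; 1 0 0 0.3 0"

```text
t: 8.08
ee_pos: [0.6087, 0.04, 0.0876]
tcp_rot: [0.075, 0.997, 0.0, 0.002]
wrist_force: [0.5, 0.7, -0.2]
width: -0.0
finger_force: 0.0
```

Call:
jog_arm:
  motion: "1 0 0 0.25 0; 1 0 0 0.1 0; 1 0 0 0 0; 1 0 0 0 0"

```text
t: 8.42
ee_pos: [0.6069, 0.0432, 0.0786]
tcp_rot: [0.073, 0.997, 0.0, -0.0]
wrist_force: [0.5, 0.7, 0.3]
width: 0.003
finger_force: 0.0
```

```bash
python3 h.py
```

```text
t 8.42 duct xyz mm [52.3 60.  78.6] F [0.5 0.7 0.3] w 0.00 toolx-ang err 0.004 tool z [-0.001  0.    -1.   ]
```

Call:
jog_arm:
  motion: "1 0 0 0.1 0; 1 0 0 0 0"

```text
t: 8.58
ee_pos: [0.6071, 0.0422, 0.077]
tcp_rot: [0.073, 0.997, 0.0, -0.0]
wrist_force: [0.6, 0.2, 1.8]
width: -0.002
finger_force: 0.0
```

Call:
jog_arm:
  motion: "1 0 0 0.07 0; 1 0 0 0 0"

```text
t: 8.75
ee_pos: [0.6071, 0.0417, 0.0756]
tcp_rot: [0.074, 0.997, -0.0, -0.0]
wrist_force: [0.7, -1.3, 0.5]
width: -0.004
finger_force: 0.0
```

Call:
jog_arm:
  motion: "1 0 0 0.07 0; 1 0 0 0 0"

```text
t: 8.92
ee_pos: [0.6073, 0.0417, 0.0754]
tcp_rot: [0.074, 0.997, 0.0, 0.0]
wrist_force: [-1.8, 0.8, 3.9]
width: 0.001
finger_force: 2.1
```

Call:
jog_arm:
  motion: "1 0 0 0.05 0; 1 0 0 0 0"

```text
t: 9.08
ee_pos: [0.6073, 0.0417, 0.0753]
tcp_rot: [0.074, 0.997, 0.0, 0.0]
wrist_force: [-3.3, 0.5, 8.4]
width: -0.001
finger_force: 4.3
```

Call:
jog_arm:
  motion: "1 0 0 0.05 0; 1 0 0 0 0"

```text
t: 9.25
ee_pos: [0.6073, 0.0417, 0.0753]
tcp_rot: [0.074, 0.997, 0.0, 0.0]
wrist_force: [-5.3, 0.5, 12.1]
width: 0.001
finger_force: 6.3
```

Cover 3 is latched too. On to cover 2.

Call:
jog_arm:
  motion: "1 0 0 -0.5 0; 1 0 0 -0.5 0; 1 0 -0.97 0 0; 1 0 -0.97 0 0; 1 0 -0.97 0 0"

```text
t: 9.67
ee_pos: [0.5992, -0.0162, 0.0932]
tcp_rot: [0.073, 0.997, -0.0, 0.001]
wrist_force: [-0.3, -1.1, 0.1]
width: -0.001
finger_force: 0.0
```

Call:
jog_arm:
  motion: "1 0 -0.97 0 0; 1 -0.02 -0.97 0 0; 1 0 -0.97 0 0; 1 0 0 0 0; 1 0 0 0.3 0"

```text
t: 10.08
ee_pos: [0.5917, -0.0755, 0.088]
tcp_rot: [0.076, 0.997, -0.0, 0.002]
wrist_force: [1.2, -0.3, 0.4]
width: 0.001
finger_force: 0.0
```

Call:
jog_arm:
  motion: "1 0 0 0.25 0; 1 0 0 0.1 0; 1 0 0 0 0; 1 0 0 0.1 0; 1 0 0 0 0"

```text
t: 10.5
ee_pos: [0.5904, -0.0726, 0.077]
tcp_rot: [0.073, 0.997, 0.0, -0.0]
wrist_force: [-0.1, 0.0, -0.2]
width: -0.001
finger_force: 0.0
```

```bash
python3 h.py
```

```text
t 10.50 duct xyz mm [ 53.2 -57.   77. ] F [-0.1  0.  -0.2] w -0.00 toolx-ang err 0.003 tool z [-0.001  0.    -1.   ]
```

Call:
jog_arm:
  motion: "1 0 0 0.07 0; 1 0 0 0 0"

```text
t: 10.67
ee_pos: [0.5904, -0.0733, 0.0759]
tcp_rot: [0.074, 0.997, 0.0, -0.0]
wrist_force: [-1.2, 0.1, 0.1]
width: 0.002
finger_force: 0.0
```

Call:
jog_arm:
  motion: "1 0 0 0.07 0; 1 0 0 0 0"

```text
t: 10.83
ee_pos: [0.5907, -0.0735, 0.0751]
tcp_rot: [0.074, 0.997, 0.0, 0.0]
wrist_force: [0.6, 0.6, 2.4]
width: 0.003
finger_force: 0.9
```

Call:
jog_arm:
  motion: "1 0 0 0.05 0; 1 0 0 0 0"

```text
t: 11.0
ee_pos: [0.5908, -0.0735, 0.0743]
tcp_rot: [0.074, 0.997, 0.0, 0.0]
wrist_force: [-1.2, 0.6, 4.6]
width: -0.003
finger_force: 2.3
```

Call:
jog_arm:
  motion: "1 0 0 0.1 0; 1 0 0 0.1 0; 1 0 0 0 0"

```text
t: 11.25
ee_pos: [0.5907, -0.0735, 0.0701]
tcp_rot: [0.074, 0.997, 0.0, 0.0]
wrist_force: [-0.1, 0.4, 5.1]
width: -0.0
finger_force: 2.0
```

Cover 2 rocks: it gives at a steady 5 N or so. I'll press deeper, watching the force.

Call:
jog_arm:
  motion: "1 0 0 0.2 0; 1 0 0 0.2 0; 1 0 0 0 0"

```text
t: 11.5
ee_pos: [0.5906, -0.0736, 0.0617]
tcp_rot: [0.074, 0.997, 0.0, 0.0]
wrist_force: [0.4, 0.0, 3.3]
width: 0.002
finger_force: 1.2
```

Call:
jog_arm:
  motion: "1 0 0 0.2 0; 1 0 0 0.1 0; 1 0 0 0 0"

```text
t: 11.75
ee_pos: [0.5913, -0.0738, 0.0559]
tcp_rot: [0.074, 0.997, -0.0, 0.001]
wrist_force: [0.2, -1.3, 2.1]
width: 0.0
finger_force: 1.2
```

Run:
```python
from h import *
rep()
a=cv2.cvtColor(camera("scene"),cv2.COLOR_RGB2BGR)[100:300,130:330]
b=cv2.cvtColor(camera("wrist"),cv2.COLOR_RGB2BGR)[0:420,70:490]
o=np.hstack([cv2.resize(x,(400,400),interpolation=cv2.INTER_CUBIC) for x in(a,b)]);o=np.clip(o*1.6,0,255).astype(np.uint8)
cv2.imwrite("pics/e.png",o)
```

```text
t 11.75 duct xyz mm [ 54.3 -58.1  55.9] F [ 0.2 -1.3  2.1] w 0.00 toolx-ang err 0.002 tool z [ 0.002 -0.    -1.   ]
```

View pics/e.png

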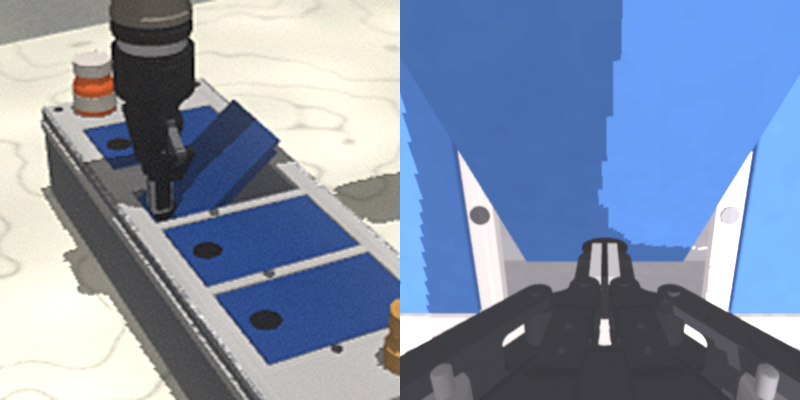

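The cover now stands at about 45° with its near edge raised. Next I lift straight up, pass over the cover to the robot side, and come down.

Call:
jog_arm:
  motion: "1 0 0 -0.3 0; 1 0 0 -0.9 0; 1 0 0 -1 0; 1 0 0 -1 0; 1 0 0 -1 0"

```text
t: 12.27
ee_pos: [0.5893, -0.0735, 0.1398]
tcp_rot: [0.074, 0.997, -0.0, -0.001]
wrist_force: [0.4, 0.8, 0.1]
width: -0.0
finger_force: 0.0
```

Call:
jog_arm:
  motion: "1 0 0 -1 0; 1 0 0 -0.8 0; 1 0 0 0 0; 1 0 0 0 0"

```text
t: 12.6
ee_pos: [0.5905, -0.0737, 0.176]
tcp_rot: [0.074, 0.997, 0.0, 0.0]
wrist_force: [-0.4, 0.3, -0.7]
width: -0.004
finger_force: 0.0
```

Run:
```python
from h import *
rep()
a=cv2.cvtColor(camera("scene"),cv2.COLOR_RGB2BGR)[60:260,130:330]
b=cv2.cvtColor(camera("top"),cv2.COLOR_RGB2BGR)[100:300,180:380]
o=np.hstack([cv2.resize(x,(400,400),interpolation=cv2.INTER_CUBIC) for x in(a,b)]);o=np.clip(o*1.6,0,255).astype(np.uint8)
cv2.imwrite("pics/f.png",o)
```

```text
t 12.60 duct xyz mm [ 53.5 -58.  176. ] F [-0.4  0.3 -0.7] w -0.00 toolx-ang err 0.002 tool z [ 0.001 -0.    -1.   ]
```

View pics/f.png

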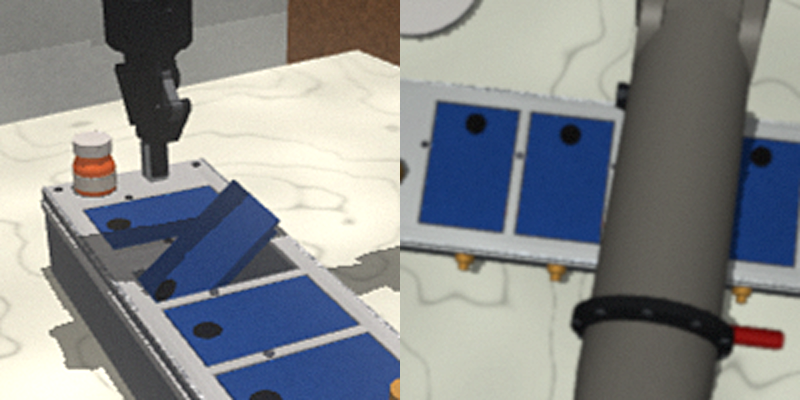

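The cover holds at about 45° and the tip is clear above it. I'll move to the robot side.

Call:
jog_arm:
  motion: "1 1 0 0 0; 1 1 0 0 0; 1 1 0 0 0; 1 1 0 0 0; 1 1 0 0 0"

```text
t: 13.12
ee_pos: [0.4891, -0.0585, 0.1737]
tcp_rot: [0.074, 0.997, -0.0, -0.002]
wrist_force: [0.1, 0.2, -0.2]
width: 0.002
finger_force: 0.0
```

Call:
jog_arm:
  motion: "1 1 0 0 0; 1 1 0 0 0; 1 0.9 0 0 0; 1 0 0 0.2 0; 1 0 0 0.9 0"

```text
t: 13.53
ee_pos: [0.4353, -0.0502, 0.1547]
tcp_rot: [0.074, 0.997, 0.0, 0.002]
wrist_force: [0.6, -0.6, 0.0]
width: -0.0
finger_force: 0.0
```

Call:
jog_arm:
  motion: "1 0 0 0.9 0; 1 0 0 0.8 0; 1 0 0 0 0; 1 0 0 0 0"

```text
t: 13.87
ee_pos: [0.433, -0.0503, 0.1182]
tcp_rot: [0.074, 0.997, -0.0, -0.002]
wrist_force: [0.3, -0.2, 0.3]
width: 0.005
finger_force: 0.0
```

Run:
```python
from h import *
rep()
a=cv2.cvtColor(camera("scene"),cv2.COLOR_RGB2BGR)[60:260,170:370]
b=cv2.cvtColor(camera("wrist"),cv2.COLOR_RGB2BGR)[0:420,70:490]
o=np.hstack([cv2.resize(x,(400,400),interpolation=cv2.INTER_CUBIC) for x in(a,b)]);o=np.clip(o*1.6,0,255).astype(np.uint8)
cv2.imwrite("pics/g.png",o)
```

```text
t 13.87 duct xyz mm [-105.7  -58.4  118.2] F [ 0.3 -0.2  0.3] w 0.00 toolx-ang err 0.002 tool z [-0.004 -0.    -1.   ]
```

View pics/g.png

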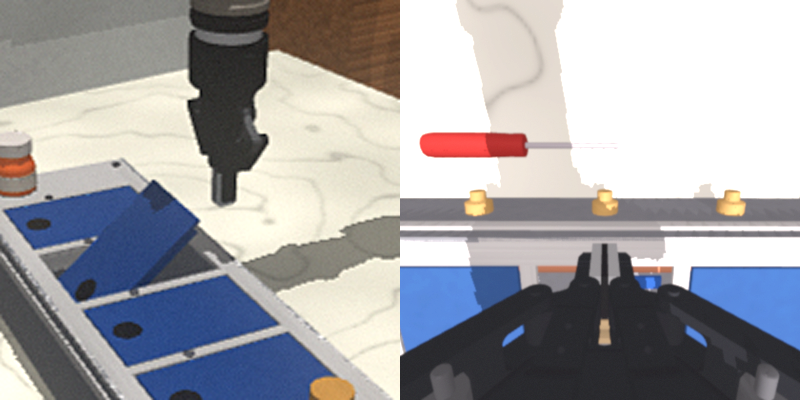

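The finger tip is on the near side, about 20 mm below the raised edge. Now I push over, rising along the arc.

Call:
jog_arm:
  motion: "1 -0.6 0 0 0; 1 -0.6 0 0 0; 1 -0.5 0 0 0; 1 -0.3 0 0 0; 1 -0.3 0 0 0"

```text
t: 14.38
ee_pos: [0.4746, -0.0562, 0.1198]
tcp_rot: [0.074, 0.997, 0.001, -0.006]
wrist_force: [-20.0, 2.8, 16.7]
width: 0.001
finger_force: 10.4
```

Call:
jog_arm:
  motion: "1 -0.3 0 -0.1 0; 1 -0.3 0 -0.1 0; 1 -0.3 0 -0.1 0; 1 -0.3 0 -0.1 0; 1 -0.3 0 -0.1 0"

```text
t: 14.8
ee_pos: [0.4965, -0.0595, 0.1295]
tcp_rot: [0.074, 0.997, 0.002, -0.013]
wrist_force: [-2.5, 0.6, 3.1]
width: 0.001
finger_force: 2.1
```

```bash
python3 h.py
```

```text
t 14.80 duct xyz mm [-41.6 -58.  129.5] F [-2.5  0.6  3.1] w 0.00 toolx-ang err 0.002 tool z [-0.025  0.006 -1.   ]
```

Call:
jog_arm:
  motion: "1 -0.25 0 -0.07 0; 1 -0.25 0 -0.07 0; 1 -0.25 0 -0.07 0; 1 -0.25 0 -0.07 0; 1 -0.25 0 -0.07 0"

```text
t: 15.22
ee_pos: [0.5347, -0.0653, 0.1364]
tcp_rot: [0.074, 0.997, -0.0, -0.0]
wrist_force: [-0.9, 0.1, -0.3]
width: 0.001
finger_force: 0.5
```

Call:
jog_arm:
  motion: "1 -0.25 0 0 0; 1 -0.25 0 0 0; 1 -0.25 0 0 0; 1 -0.2 0 0 0"

```text
t: 15.55
ee_pos: [0.5532, -0.068, 0.1363]
tcp_rot: [0.074, 0.997, -0.0, -0.0]
wrist_force: [-0.6, 0.0, -0.6]
width: 0.003
finger_force: 0.7
```

```bash
python3 h.py
```

```text
t 15.55 duct xyz mm [ 15.9 -58.  136.3] F [-0.6  0.  -0.6] w 0.00 toolx-ang err 0.002 tool z [-0. -0. -1.]
```

Call:
jog_arm:
  motion: "1 -0.15 0 0 0; 1 -0.15 0 0 0; 1 0 0 0 0"

```text
t: 15.8
ee_pos: [0.5592, -0.0689, 0.1362]
tcp_rot: [0.074, 0.997, -0.0, -0.0]
wrist_force: [0.2, -0.5, -0.1]
width: -0.001
finger_force: 0.1
```

Call:
jog_arm:
  motion: "1 -0.1 0 0 0; 1 -0.1 0 0 0; 1 0 0 0 0"

```text
t: 16.05
ee_pos: [0.563, -0.0695, 0.1366]
tcp_rot: [0.074, 0.997, -0.0, 0.0]
wrist_force: [-1.0, 0.4, -0.6]
width: 0.001
finger_force: 0.2
```

Call:
jog_arm:
  motion: "1 -0.1 0 0 0; 1 0 0 0 0"

```text
t: 16.22
ee_pos: [0.5647, -0.0697, 0.1366]
tcp_rot: [0.074, 0.997, 0.0, -0.0]
wrist_force: [-1.6, 0.4, -0.1]
width: -0.0
finger_force: 0.6
```

```bash
python3 h.py
```

```text
t 16.22 duct xyz mm [ 27.5 -58.  136.6] F [-1.6  0.4 -0.1] w -0.00 toolx-ang err 0.002 tool z [-0.  0. -1.]
```

Call:
jog_arm:
  motion: "1 -0.1 0 0 0; 1 0 0 0 0"

```text
t: 16.38
ee_pos: [0.5648, -0.0697, 0.1365]
tcp_rot: [0.074, 0.997, 0.0, -0.002]
wrist_force: [-4.9, 1.4, 3.0]
width: 0.003
finger_force: 2.9
```

Call:
jog_arm:
  motion: "1 -0.1 0 0 0; 1 0 0 0 0"

```text
t: 16.55
ee_pos: [0.5647, -0.0697, 0.1365]
tcp_rot: [0.074, 0.997, 0.001, -0.004]
wrist_force: [-8.9, 1.4, 6.1]
width: -0.003
finger_force: 5.2
```

Call:
jog_arm:
  motion: "1 -0.1 0 0 0; 1 0 0 0 0"

```text
t: 16.72
ee_pos: [0.5647, -0.0697, 0.1365]
tcp_rot: [0.074, 0.997, 0.001, -0.006]
wrist_force: [-13.8, 1.6, 8.1]
width: -0.0
finger_force: 7.5
```

The cover is hard against its stop, at the predicted position. I'll back straight off and check.

Call:
jog_arm:
  motion: "1 0.3 0 0 0; 1 0.6 0 0 0; 1 1 0 0 0; 1 1 0 0 0; 1 1 0 0 0"

```text
t: 17.13
ee_pos: [0.494, -0.0592, 0.137]
tcp_rot: [0.074, 0.997, -0.0, 0.002]
wrist_force: [0.2, -0.0, -0.2]
width: 0.001
finger_force: 0.0
```

Call:
jog_arm:
  motion: "1 1 0 -0.5 0; 1 1 0 -1 0; 1 0.5 0 -1 0; 1 0 0 0 0; 1 0 0 0 0"

```text
t: 17.55
ee_pos: [0.4459, -0.0519, 0.1883]
tcp_rot: [0.074, 0.997, 0.0, 0.003]
wrist_force: [-0.3, 0.7, -0.4]
width: 0.003
finger_force: 0.0
```

Run:
```python
from h import *
rep()
a=cv2.cvtColor(camera("scene"),cv2.COLOR_RGB2BGR)[60:360,90:390]
b=cv2.cvtColor(camera("top"),cv2.COLOR_RGB2BGR)[80:380,140:440]
o=np.hstack([cv2.resize(x,(400,400),interpolation=cv2.INTER_CUBIC) for x in(a,b)]);o=np.clip(o*1.6,0,255).astype(np.uint8)
cv2.imwrite("pics/h.png",o)
```

```text
t 17.55 duct xyz mm [-92.7 -58.  188.3] F [-0.3  0.7 -0.4] w 0.00 toolx-ang err 0.002 tool z [ 0.006  0.    -1.   ]
```

View pics/h.png

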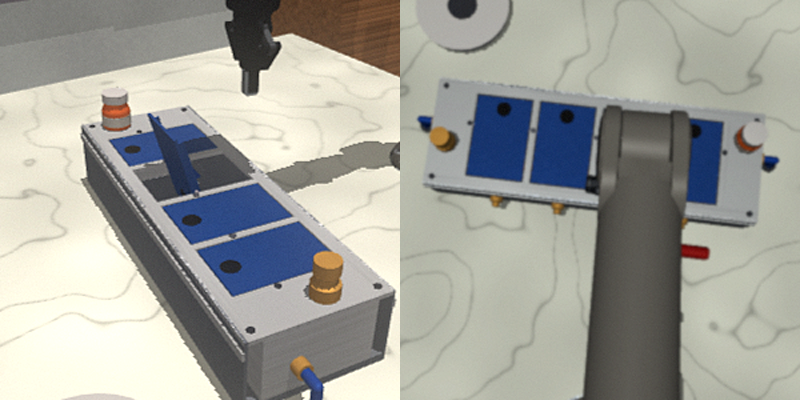

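Cover 2 stands open, leaning back past upright at about (172,155) in the scene crop. The other three covers are shut, the jar, coupling and driver look undisturbed, and the gripper is clear.

```bash
python3 -c "from plant import *;print(close_job())"
```

```text
the job is handed in; nothing more can be done
None
```

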